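# Thread the guide carriage round the bent rail

## Robot

A 6-joint arm with a two-finger parallel gripper is mounted at the origin on the work surface. World frame = base frame: x ahead of the robot, y to its left, z up, the work surface at z = 0. Lengths are in m, angles in rad, forces in N, time in s.
With the tool pointing down it reaches from about 0.4 to 0.825 m from the base axis. Payload 7 kg.
Tool frame: the origin (TCP) lies at the very end of the fingers, on their centre line; the grasp point (between the pads) lies 19 mm behind it; z points along the fingers, y is the line along which they close (so a half turn about z gives the same grasp; the last joint's range is limited). The gripper opens to 88 mm and grips with 3 to 60 N. Pads are 19 mm wide; open, the fingers measure 130 mm over their backs; the gripper's body (78 mm by 193 mm) begins 47 mm behind the grasp point.
Start: joints at [-0.973, 0.359, 0.012, 0, -1.224, -0.288], TCP at [0.206, -0.643, 0.227] pointing down, gripper open.
Joint ranges: [-3.07, 3.07], [-1.43, 2.12], [-1.02, 1.25], [-3.03, 1.67], [-3.05, -0], [-3.03, 3.03]. Speed limits (rad/s): [2.39, 2.39, 3.01, 3.14, 3.14, 3.14].

## Interface

Orientations are given as a unit quaternion [x, y, z, w].
In Python, from station import r gives the robot as it stands. The module is installed in compiled form; this text tells all that it offers.
- The arm moves only by the shell command python3 -m crank 'ROWS' [FORCE]. ROWS is a JSON object of lists of equal length, an entry for each row: "rot": the turn, a rotation vector about the tool's x, y, z in degrees, a list of three; "linear": the shift along the tool's x, y, z in cm, a list of three; "grip": the opening, from -1 (shut) to 1 (fully open). A call has 1 to 20 rows; each row shifts and turns the commanded pose from where the row before left it, along the tool's axes as they then stand; what a row does not reach is not made up. A row lasts 1/10 s, in which the tool goes at most 50 mm and 8.59 degrees, less where a joint would pass 70% of its speed; a pose out of reach is approached as far as the arm can. A call is refused whole if a number of a shift passes 5 or a number of a turn 8.59, either way. A call with a gripper value outside its range is refused whole. The fingers move at their own pace and stop on an object; FORCE is the grip in N (left out, the last holds). Time passes only in rows, so rows that do not move let the fingers close. It gives the time, the measured TCP pose, the force, the opening and the grip force at its end, in the units of the state.
- r.state(): the state, without advancing time (a new reading comes with each control period).
- r.get_image(name): name is "side" or "top"; returns the picture (420x560x3 uint8, red, green, blue); there is no depth.
- r.camera_info(name): a dict with "camera_matrix" (3x3 intrinsics, pixels), "k1" (the pictures are not rectified: a ray, as slopes to the right and down, at radius r is drawn at 1 + k1 r^2 times it, then the intrinsics apply), "T" (4x4, takes a point from camera to world coordinates). Camera axes: x right, y down, z forward; pixel columns grow to the right and rows downward; lengths in m; the calibration is good to about 2 mm. A picture is of the moment at which its call begins. camera_info takes no time and is no camera call.
- r.job_done(): hands the job in; it is judged then, once.
The state is a dict: "time_s": time; "joint_positions": joint angles; "joint_vel": joint speeds; "effort": joint torques, N m; "tool_pos": TCP position; "eef_rot": TCP orientation; "contact_force": force on the tool from outside, world axes, zero at the start; "ft_torque": the same for the moment, N m; "finger_gap": finger opening in m; "gripper_force": force on a finger pad.
Only numpy, scipy, OpenCV 4.12 (cv2) and the standard library are available. Lean on these libraries where they do the work, as an engineer would, in place of code of your own. Each camera call takes 0.05 s, during which the arm holds its last target. There are 200 camera calls.

## Task

Pick up the drilled carriage by its stalk, thread it stalk upward onto the free end of the bent rail, and slide it gently round the bend without binding until it sits fully home against the dark stop collar, then let go so that it hangs there with its sole plate down. Never force it against the rail, and leave the undrilled look-alike, the jars and everything else where they stand.

Things in the scene. Friction and masses are not known exactly. Their poses are not given: they have to be found in the camera images.
- carriage: Loose guide carriage, 111 mm tall, 0.12 to 0.26 kg, standing on its sole: steel sole plate 44 x 36 x 8 mm (x, y, z), a neck, a white round boss drilled right through along x, and on top a square white stalk to grip. Its weight is low, so on the rail it hangs stalk up. Either end may go on first. Origin: centre of the sole's underside; x along the bore, z up the stalk.
- bore (a point): Centre of the carriage's drilled bore, mid length, 45 mm above its origin, axes as the carriage's. The bore is 15.5 mm in diameter and runs through the boss (30 mm in diameter, 24 mm long along x).
- stalk (a point): Middle of the stalk, 90 mm above the carriage's origin, axes as the carriage's. The stalk is 14 x 14 mm, its faces square to x and y, from 59 to 111 mm above the origin.
- blank: Undrilled look-alike of the carriage: same size and shape, but its boss is solid. To be left alone. It and the carriage may stand in either of two places. Origin: centre of the underside.
- rail: Fixed stand of the rail: base plate 110 x 90 x 12 mm, post 24 mm in diameter, 114 mm tall. Origin under the post on the work surface, z up. As drawn, its rod runs in mm (x, y of this frame) straight from the post (0, 0) to (0, -150), bends 70 degrees towards -x round (-70, -150) at a centreline radius of 70 mm to (-46.1, -215.8), then goes straight 90 mm to (-130.6, -246.6).
- clamp (a point): Point on the post's axis, 100 mm up, axes as the stand's, where the rod (steel, 12 mm in diameter, level, free end rounded) is clamped. It is turned about this upright axis by up to 3 degrees either way from the drawing. Its bend is within 8 degrees of the drawn 70. Neither is measured: find them by eye or light touch. Both stay put under the allowed forces.
- rod_home (a point): Where the bore's centre lies when home, as drawn: 62 mm from the post's axis, 100 mm up, on the drawn rod; axes as the stand's (the true one turns with the rod). The dark stop collar on the rod, 28 mm in diameter, has its face 50 mm from the post's axis. The bore has 1.75 mm play to each side on the rod, less in the bend: follow it by feel, well under 20 N.
- jar0: Loose black cosmetic jar with gold lid, diameter 54 mm, 58 mm tall, a bystander; origin: centre of its underside.
- jar1: Loose black cosmetic jar with gold lid, diameter 54 mm, 58 mm tall, a bystander; origin: centre of its underside.
- jar2: Loose black cosmetic jar with gold lid, diameter 54 mm, 58 mm tall, a bystander; origin: centre of its underside.
- driver: Screwdriver lying on the table, 180 mm long, a bystander; handle to its -x, origin under its middle.
- spacer: Loose dark steel ring, outer diameter 40 mm, 14 mm high, a bystander; origin: centre of its underside.
- carton: Small cardboard carton 60 x 60 x 70 mm, a bystander; origin: centre of its underside.
There are look-alikes about, which are no part of the job. What is shaped like the carriage but blue or pink is not meant.

How it is judged:
By the outcome, as a careful person would: the job done as asked, in the order asked, and still so for the second after the job is handed in, with the robot touching nothing.
It also fails if it takes over 72 s, if anything falls off the work surface, if the arm or the gripper's body presses on something with over 40 N, if the wrist force passes 120 N, or if a joint passes its speed limit or range.

## Working session

There is one attempt and no reset: what is moved stays moved. The work goes in short steps, Python scripts to look and compute and a shell command to move; the robot and the scene stay as the last step left them, time stands still between calls to the robot, and variables do not carry over. Pictures are saved under pics/ and viewed, at most 10 in all, crops included, and the job is handed in when it is done.

```bash
mkdir -p pics
python3 - <<'E'
from station import r
import cv2,numpy as np
np.set_printoptions(precision=4,suppress=True)
for n in("side","top"):
    im=r.get_image(n); cv2.imwrite(f"pics/{n}0.png",cv2.resize(im[:,:,::-1],(784,588),interpolation=cv2.INTER_CUBIC)); np.save(f"{n}0.npy",im)
    c=r.camera_info(n); print(n,np.array(c["camera_matrix"]),c["k1"],np.array(c["T"]))
print(r.state())
E
```

```text
side [[464.0658   0.     283.0243]
 [  0.     464.0658 206.7489]
 [  0.       0.       1.    ]] 0.05503747008071594 [[-0.9536 -0.2461  0.1736  0.3522]
 [-0.3007  0.7434 -0.5975  0.6681]
 [ 0.018  -0.6219 -0.7829  0.9895]
 [ 0.      0.      0.      1.    ]]
top [[396.0218   0.     272.8416]
 [  0.     396.0218 211.5972]
 [  0.       0.       1.    ]] -0.11398333621121563 [[ 0.0252 -0.9923  0.1215  0.4733]
 [-0.9992 -0.0214  0.0325 -0.0268]
 [-0.0296 -0.1222 -0.9921  1.0041]
 [ 0.      0.      0.      1.    ]]
{'time_s': 0.1, 'joint_positions': array([-0.9729,  0.3593,  0.0112, -0.0003, -1.2241, -0.2881]), 'joint_vel': array([ 0.0015, -0.0025,  0.0018,  0.0004, -0.    , -0.0001]), 'effort': array([ -0.0021, -58.4163,  29.3748,   7.0152,   0.0103,  -0.0001]), 'tool_pos': array([ 0.2056, -0.6425,  0.2257]), 'eef_rot': array([-0.1542,  0.988 ,  0.0007, -0.0002]), 'contact_force': array([0.2506, 0.1249, 0.7727]), 'ft_torque': array([ 0.0037, -0.0081, -0.0196]), 'gripper_force': 0.0, 'finger_gap': 0.08756018283928355}
```

View pics/side0.png

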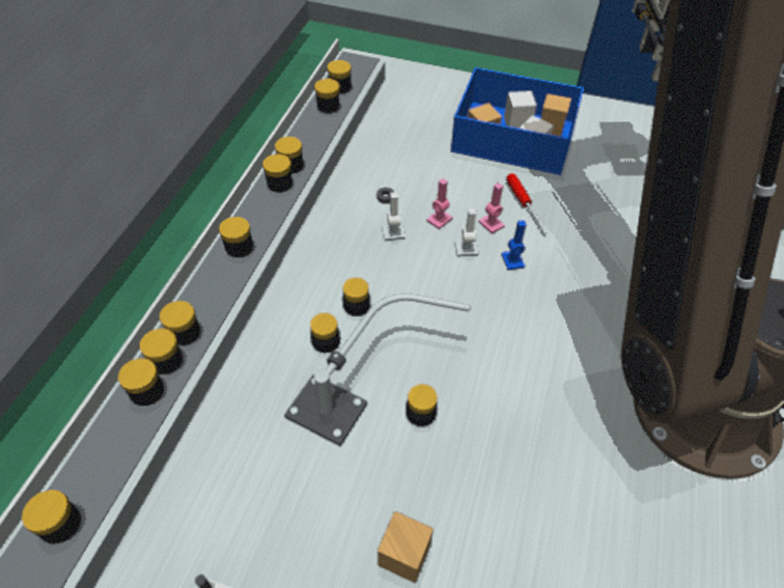

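View pics/top0.png

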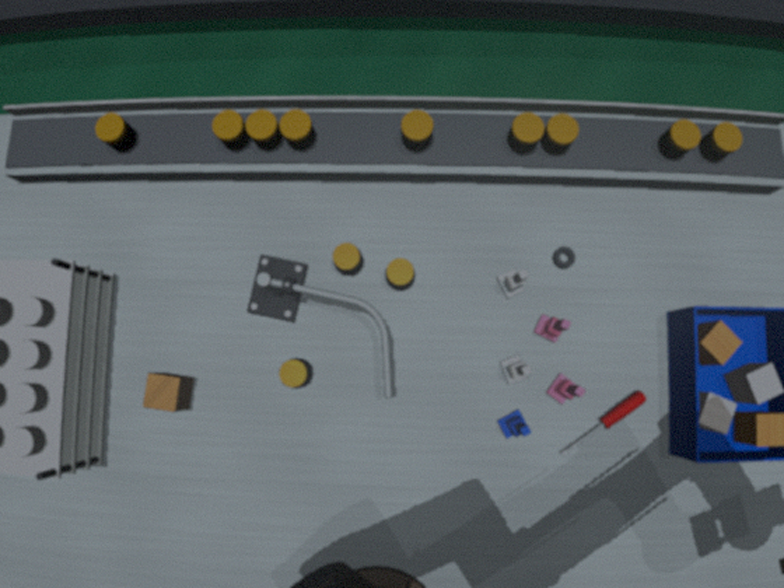

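Side view: white candidates at (394,216) and (468,233); pink ones at (441,205) and (494,208), blue at (517,245). The rail post is at about (325,395), the collar at (336,359) and the free end at (468,307). In the top view the whites are at (512,283) and (515,370), and the rail runs from post (264,280) to free end (389,395). The carriage has to be one of the two whites, so I'll enlarge them.

Run:
```python
import cv2,numpy as np
s=np.load("side0.npy")[:,:,::-1];t=np.load("top0.npy")[:,:,::-1]
def c(im,x,y,w,h,W,H): return cv2.resize(im[y:y+h,x:x+w],(W,H),interpolation=cv2.INTER_CUBIC)
# each crop 40x30 -> 400x300 (x10)
a=np.vstack([np.hstack([c(s,262,134,40,50,400,500)[0:500],c(s,314,144,40,50,400,500)])])
cv2.imwrite("pics/cand.png",a)
b=np.hstack([c(t,346,184,50,100,300,600),c(t,170,170,125,150,500,600)])
cv2.imwrite("pics/topc.png",b)
```

```text
(no output)
```

View pics/cand.png

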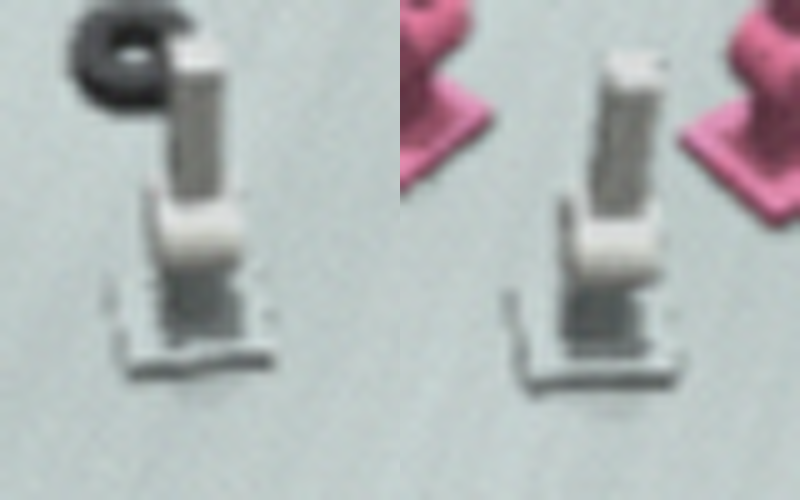

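View pics/topc.png

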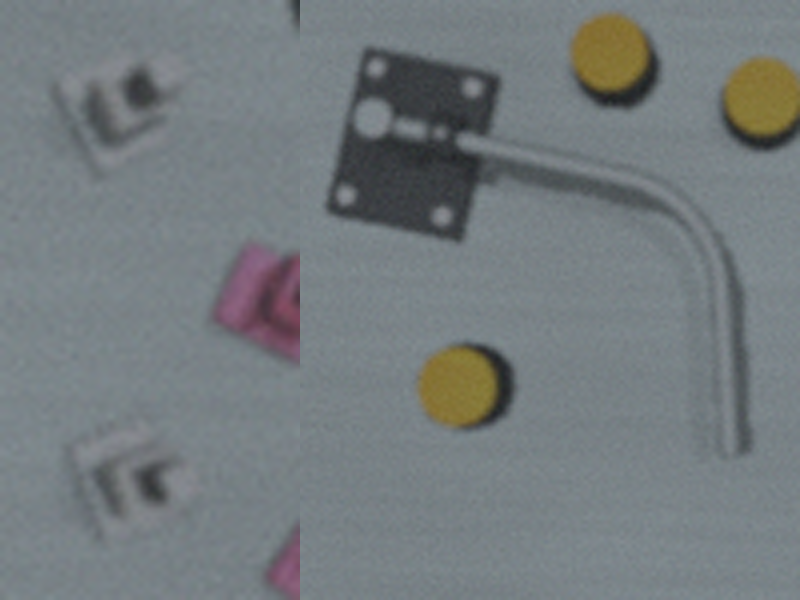

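Both whites match in colour and size. White 1 is at side raw (281,154) and white 2 at (334,166). In the crops the boss ends are nearly edge-on: white 2 has a dark sliver at its left end, (568,235) in the crop, and white 1 does not. I'll average frames to cut noise, fit poses and compare the projected end faces.

```bash
cat > h.py <<'E'
import numpy as np,cv2
from station import r
from scipy.optimize import least_squares
np.set_printoptions(precision=4,suppress=True)
C={}
for n in("side","top"):
    c=r.camera_info(n);T=np.array(c["T"]);C[n]=(np.array(c["camera_matrix"]),c["k1"],T)
def proj(n,P):
    K,k,T=C[n];q=(np.atleast_2d(P)-T[:3,3])@T[:3,:3];s=q[:,:2]/q[:,2:];s=s*(1+k*(s**2).sum(1,keepdims=True))
    return s@K[:2,:2].T+K[:2,2]
def back(n,uv,z):
    K,k,T=C[n];d=(np.atleast_2d(uv)-K[:2,2])/K[0,0];s=d.copy()
    for _ in range(20): s=d/(1+k*(s**2).sum(1,keepdims=True))
    w=np.c_[s,np.ones(len(s))]@T[:3,:3].T
    return T[:3,3]+w*((z-T[2,3])/w[:,2])[:,None]
def avg(n,N): return np.mean([r.get_image(n).astype(float) for _ in range(N)],0)
def Rz(a): return np.array([[np.cos(a),-np.sin(a),0],[np.sin(a),np.cos(a),0],[0,0,1]])
E
python3 - <<'E'
from h import *
S=avg("side",12);Tp=avg("top",12);np.save("S.npy",S);np.save("Tp.npy",Tp)
M=np.array([[-22,18,8],[22,18,8],[0,0,111]])/1e3
cr=lambda o,s,p:np.array(o)+(np.array(p)+.5)/s-.5
cl={1:([cr((262,134),10,p) for p in((125,365),(272,352),(197,52))],cr((346,184),6,(178,72))),
    2:([cr((314,144),10,p) for p in((128,378),(280,372),(235,70))],cr((346,184),6,(192,475)))}
res={}
for k,(a,t) in cl.items():
    def f(p):
        # image-right is world -x: front edge (towards camera +y)
        R=Rz(p[2]);W=np.array([[22,18,8],[-22,18,8],[0,0,111]])/1e3@R.T+[p[0],p[1],0]
        return np.r_[(proj("side",W)-a).ravel(),(proj("top",W[2:])-t).ravel()]
    b=least_squares(f,[.45,-.25,0]);res[k]=b.x;print(k,b.x,np.degrees(b.x[2]),b.fun)
out=[]
for k,o in((1,(262,134)),(2,(314,144))):
    p=res[k];R=Rz(p[2])
    im=cv2.resize(S[o[1]+8:o[1]+43,o[0]:o[0]+40],None,fx=10,fy=10,interpolation=cv2.INTER_CUBIC).clip(0,255).astype(np.uint8)[:,:,::-1].copy()
    im=cv2.convertScaleAbs(im,alpha=1.25,beta=-50)
    for x in(12,):
        th=np.linspace(0,2*np.pi,40)
        for rad in(7.75,15):
            P=np.c_[x+0*th,rad*np.cos(th),45+rad*np.sin(th)]/1e3@R.T+[p[0],p[1],0]
            q=((proj("side",P)-[o[0],o[1]+8]+.5)*10-.5).astype(int)
            if rad==15: q=q[::4]; [cv2.circle(im,tuple(map(int,z)),1,(0,0,255),-1) for z in q]
            else: [cv2.circle(im,tuple(map(int,z)),1,(0,255,0),-1) for z in q[::4]]
    out.append(im)
cv2.imwrite("pics/cand2.png",np.hstack(out))
# rail points z=.1 top view
cl=[(460,140),(540,160),(620,178),(670,205),(705,245),(722,300),(728,370),(732,440),(733,455)]
q=np.array([cr((170,170),4,(u-300,v)) for u,v in cl]);print(back("top",q,.1))
print("post",back("top",cr((170,170),4,(74,118)),.114))
for c in((76,67),(172,87),(142,216),(46,195)):print("screw",back("top",cr((170,170),4,c),.013))
print("side end",back("side",[[468/1.4-.3,307/1.4-.3]],.1),"jars",back("top",np.array([cr((170,170),4,(u-300,v)) for u,v in((612,53),(765,97),(458,387))]),.058))
E
```

```text
1 [ 0.6237 -0.2289  0.4366] 25.01397428085129 [-0.1995 -0.4959  0.2113 -0.4689 -0.1032 -0.4746 -0.7786  0.3489]
2 [ 0.4694 -0.2334  0.4179] 23.945608962626434 [-0.3313 -0.3427 -0.2274 -0.8715 -0.5679 -0.705  -0.8904  1.2442]
[[ 0.5972  0.1502  0.1   ]
 [ 0.5865  0.1029  0.1   ]
 [ 0.577   0.0562  0.1   ]
 [ 0.562   0.0269  0.1   ]
 [ 0.5395  0.0062  0.1   ]
 [ 0.5083 -0.0043  0.1   ]
 [ 0.4687 -0.0087  0.1   ]
 [ 0.4294 -0.0119  0.1   ]
 [ 0.421  -0.0127  0.1   ]]
post [[0.607  0.1981 0.114 ]]
screw [[0.6554 0.2241 0.013 ]]
screw [[0.6435 0.161  0.013 ]]
screw [[0.5603 0.1766 0.013 ]]
screw [[0.5722 0.2392 0.013 ]]
side end [[ 0.4218 -0.0135  0.1   ]] jars [[ 0.6584  0.0674  0.058 ]
 [ 0.6331 -0.0263  0.058 ]
 [ 0.454   0.1533  0.058 ]]
```

View pics/cand2.png

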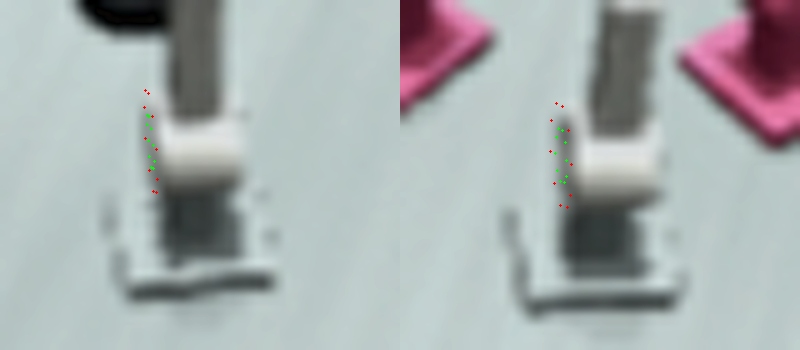

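Run:
```python
from h import *
S=(12*np.load("S.npy")+30*avg("side",30))/42;np.save("S.npy",S)
g=S.mean(2)
for n,(x,y) in((1,(272,142)),(2,(326,152))):
    print(n,"cols",list(range(x,x+18)));
    for j in range(y,y+34): print(j,' '.join('%3d'%v for v in g[j,x:x+18]))
```

```text
1 cols [272, 273, 274, 275, 276, 277, 278, 279, 280, 281, 282, 283, 284, 285, 286, 287, 288, 289]
142  53  59  64  64  63  58  69  97 113 113 110 117 163 197 200 201 202 201
143  36  39  42  42  41  39  62  98 115 113 111 125 169 199 202 202 202 201
144  72  49  49  48  47  51  66  99 115 113 112 129 171 199 202 203 202 200
145 164 126 123 120 118 125 110 111 115 112 112 128 172 200 203 203 201 200
146 198 192 193 193 191 188 155 116 115 114 114 128 172 201 203 202 200 200
147 204 205 205 204 202 200 164 115 115 114 114 128 173 203 204 202 200 199
148 203 204 204 202 200 199 160 106 113 114 114 128 173 202 204 201 199 199
149 202 203 203 199 198 198 159 103 112 115 114 127 173 202 203 200 199 198
150 202 203 200 198 198 199 160 103 112 114 113 124 172 204 201 199 199 196
151 201 201 199 197 198 204 174 114 112 113 113 122 176 208 201 199 198 196
152 201 200 197 196 184 193 183 128 112 111 111 122 178 207 200 198 197 195
153 200 198 197 196 165 173 185 136 116 116 120 142 187 196 185 196 195 194
154 198 196 197 195 160 170 208 182 166 173 184 203 213 209 198 197 194 194
155 198 196 19
[... 3563 characters left out ...]
 195 188 194 197
177 174 203 204 174 114  87  86  87  88  91 103 124 166 201 202 197 196 197
178 159 201 204 191 151 110 107 108 108 108 110 115 139 180 204 202 196 199
179 152 200 203 196 163 123 119 120 120 121 120 123 155 194 203 189 180 197
180 157 200 202 199 187 172 171 171 172 173 174 174 187 202 201 183 175 197
181 154 174 170 161 148 137 134 133 131 127 123 123 125 129 129 146 178 198
182 145 119 115 113 106 103 102 105 107 101  97  96 100 102 106 149 193 199
183 171 139 152 167 167 167 168 168 168 167 166 166 172 180 180 189 200 199
184 198 191 193 196 191 187 187 186 184 183 183 183 190 198 199 200 200 198
185 204 204 201 199 199 198 193 186 184 183 184 187 195 199 200 200 199 198
```

```bash
cat > rend.py <<'E'
from h import *
S=np.load("S.npy").mean(2);K,k1,T=C["side"];SS=5
def rays(x0,x1,y0,y1):
    u=np.arange(x0*SS,x1*SS);v=np.arange(y0*SS,y1*SS);U,V=np.meshgrid((u+.5)/SS-.5,(v+.5)/SS-.5)
    P=back("side",np.c_[U.ravel(),V.ravel()],0.);d=P-T[:3,3];return d/np.linalg.norm(d,axis=1)[:,None],U.shape
def box(o,d,lo,hi):
    with np.errstate(all='ignore'): a=(lo-o)/d;b=(hi-o)/d
    mn=np.minimum(a,b);t0=mn.max(1);t1=np.maximum(a,b).min(1);return np.where(t1>t0,t0,9.),mn.argmax(1)
def render(p,D,shp,drill):
    x,y,yaw,du,dv,bg,E,Yf,top,c0,c1,c2,H,sig,nk=p
    R=Rz(yaw);o=np.tile((T[:3,3]-[x,y,0])@R,(len(D),1));d=D@R;t=np.full(len(D),9.);val=np.full(len(D),bg)
    def put(tn,v):
        nonlocal t,val; m=tn<t;t=np.where(m,tn,t);val=np.where(m,v,val)
    tn,f=box(o,d,np.array([-.007,-.007,.059]),np.array([.007,.007,.111]));put(tn,np.choose(f,[E,Yf,top]))
    tn,f=box(o,d,np.array([-.008,-.008,.008]),np.array([.008,.008,.04]));put(tn,nk)
    o2=o-[0,0,.045];a=d[:,1]**2+d[:,2]**2;b=o2[:,1]*d[:,1]+o2[:,2]*d[:,2];c=o2[:,1]**2+o2[:,2]**2-.015**2
    q=b*b-a*c;tn=(-b-np.sqrt(np.maximum(q,0)))/a;h=o2+tn[:,None]*d;ok=(q>0)&(abs(h[:,0])<.012)
    n=h/.015;put(np.where(ok,tn,9.),c0+np.maximum(0,c1*n[:,1]+c2*n[:,2]))
    te=(.012-o2[:,0])/d[:,0];h=o2+te[:,None]*d;rr=np.hypot(h[:,1],h[:,2]);ok=(rr<.015)&(te>0)&(d[:,0]<0)
    put(np.where(ok,te,9.),np.where(rr<.00775,H if drill else E,E))
    im=val.reshape(shp);M=np.float32([[1,0,du*SS],[0,1,dv*SS]])
    im=cv2.warpAffine(im,M,(shp[1],shp[0]),borderMode=cv2.BORDER_REPLICATE);im=cv2.GaussianBlur(im,(0,0),max(sig,.1)*SS)
    return im.reshape(shp[0]//SS,SS,shp[1]//SS,SS).mean((1,3))
if __name__=="__main__":
  for n,win,xy in((1,(271,287,146,161),(.6237,-.2289)),(2,(324,341,157,172),(.4694,-.2334))):
    D,shp=rays(*win);I=S[win[2]:win[3],win[0]:win[1]]
    if n==2: pass
    for drill in(0,1):
      best=None
      for yaw in(.3,.42,.55):
       for H0 in((180,60) if drill else (100,)):
        p0=np.array([*xy,yaw,0,0,199,104,113,190,85,60,100,H0,.5,90.])
        sc=np.array([.002,.002,.05,.3,.3,2,10,10,10,10,20,20,40,.2,20])
        f=lambda z:np.r_[(render(p0+z*sc,D,shp,drill)-I).ravel(),3*z[:2],4*z[3:5]]
        r_=least_squares(f,np.zeros(15),diff_step=.02,loss="soft_l1",f_scale=4,max_nfev=40)
        if best is None or r_.cost<best[0]: best=(r_.cost,p0+r_.x*sc,r_.fun)
      print(n,"drill",drill,"cost",best[0],best[1],flush=True)
      L=win[1]-win[0];e=best[2][:I.size].reshape(I.shape);print(e[:,3:9].round().astype(int).tolist())
E
time timeout 500 python3 rend.py
```

```text
1 drill 0 cost 2374.165023885562 [  0.6239  -0.2286   0.4519   0.      -0.     200.6159 109.4308 112.4947
 157.3557  97.5188  39.1603 124.7758 497.1893   0.5353 118.184 ]
[[7, 7, 9, 9, 6, 1], [-5, -4, -2, -3, -4, 2], [-4, -2, 0, -2, -1, 11], [-3, 1, 2, -3, -7, 12], [0, 1, -3, -8, -9, 12], [1, -1, -18, -13, -9, 5], [3, -1, -15, 3, 4, -1], [3, -2, -2, 17, 17, 6], [3, -1, -2, 10, 5, 7], [4, -2, -4, 0, -3, 3], [3, -1, -1, 4, -2, -9], [3, 1, -1, 9, 6, -6], [3, 0, -3, 4, 14, 3], [3, 0, 1, 5, 17, 8], [2, 1, 1, -4, 15, 11]]
1 drill 1 cost 2724.8228206308654 [  0.624   -0.2296   0.4175   0.      -0.     198.9304  94.4696 112.5182
 190.      85.599   57.9682 122.847  100.4734   0.5142  90.0716]
[[5, 5, 8, 7, 0, -3], [-7, -6, -3, -4, -9, -2], [-6, -3, -1, -3, -5, 7], [-5, -1, 0, -3, -4, 10], [-2, 0, -10, -17, -8, 10], [0, -1, -24, -27, -10, 4], [1, 0, -16, -10, 2, -1], [1, 0, 0, 7, 14, 13], [2, 0, 2, 3, 4, 20], [2, 0, 3, -2, -5, 2], [2, 0, 7, 2, -4, -11], [2, 1, 5, 8, 5, -7], [1, -1, 3, 9, 15, 2], [1, -1, 6, 8, 16, 6], [1, 0, 3, -6, 9, 4]]
2 drill 0 cost 4750.357920020141 [  0.469   -0.2344   0
[... 375 characters left out ...]
, -8, -25, -9, -1, -12], [0, -7, -21, -10, -3, -14], [-1, -6, -14, -3, 6, -3], [-1, -4, -7, 7, 19, 7], [-2, -4, -9, -1, 25, 17]]
2 drill 1 cost 3255.8818735954524 [  0.468   -0.2335   0.2907   0.       0.     198.3017 103.64   113.4696
 190.      85.4214  55.8299 118.8865 154.7829   0.4892  90.    ]
[[-1, 2, 2, -1, -3, 2], [0, 2, 1, -2, -3, 0], [1, 2, 0, -2, -3, 4], [2, 2, 0, -2, -3, 6], [3, 2, -1, -9, -11, -3], [2, 1, -4, -32, -32, -11], [2, 0, 3, -25, -19, -3], [2, 1, 16, 10, 5, 5], [1, 0, 18, 30, 21, 10], [1, -1, 8, 19, 20, 0], [0, -1, 4, 9, 11, -10], [0, -2, 3, 9, 11, -13], [-1, -2, 4, 10, 19, -4], [-2, -2, 4, 9, 25, 6], [-2, -3, 0, -1, 23, 12]]
real	0m19.901s
user	0m19.975s
sys	0m0.259s
```

```bash
cat > r2.py <<'E'
from rend import *
for n,win,xy in((1,(271,287,146,161),(.6237,-.2289)),(2,(324,341,157,172),(.4685,-.2335))):
    D,shp=rays(*win);I=S[win[2]:win[3],win[0]:win[1]]
    sc=np.array([.002,.002,.1,.3,.3,2,10,10,10,10,20,20,40,.2,20])
    def fit(p0,drill):
        f=lambda z:np.r_[(render(p0+(z-10)*sc,D,shp,drill)-I).ravel(),(z-10)[:5]]
        q=least_squares(f,np.full(15,10.),diff_step=.02,loss="soft_l1",f_scale=4,max_nfev=60);return q.cost,p0+(q.x-10)*sc,q.fun
    B=min((fit(np.array([*xy,y,0,0,199,104,113,190,85,60,100,100,.5,90.]),0) for y in(.15,.3,.45,.6)),key=lambda b:b[0])
    print(n,"blank",B[0],B[1])
    R=[]
    for H in(50,104,160,200):
        for y in(.15,.3,.45): R.append(fit(np.array([*xy,y,0,0,199,104,113,190,85,60,100,H,.5,90.]),1))
        p=B[1].copy();p[12]=H;R.append(fit(p,1))
    Q=min(R,key=lambda b:b[0]);print(n,"drill",Q[0],Q[1])
    for b in(B,Q):print(b[2][:I.size].reshape(I.shape)[4:,3:9].round().astype(int).tolist())
E
timeout 560 python3 r2.py
```

```text
1 blank 1867.4984115423886 [  0.6273  -0.2267   0.4149   1.4518   0.1259 200.4202  74.0207 114.0642
 190.      69.5828  52.0067 154.4034 100.       0.5678 828.4889]
1 drill 1606.5593465414536 [   0.6248   -0.2255    0.3677    0.7826   -0.3961  200.0315   55.9948
  112.562   218.1319   62.6267   55.3447  164.3613 -162.25      0.6212
  828.4889]
[[-1, 1, -2, -8, -8, 8], [1, 1, -14, -21, -14, 1], [2, 1, -12, -8, -1, -2], [3, 0, 1, 10, 14, 4], [3, 0, 1, 3, 2, -1], [4, 0, 1, -2, -1, 4], [3, 1, 7, 5, 0, -4], [3, 1, 3, 3, 5, -3], [3, 0, -2, 1, 13, 3], [3, 0, 2, 2, 13, 5], [2, 1, 0, -10, 8, 5]]
[[-1, 1, 0, -7, -2, 12], [1, 1, -7, -16, -8, 5], [2, 1, -4, -3, 2, 1], [2, 0, 6, 11, 10, 3], [3, 0, 5, 1, -2, -3], [3, 0, 4, -5, -2, 4], [3, 0, 1, -1, -1, -3], [3, 0, -4, -2, 3, -4], [2, -1, -6, 0, 10, 0], [3, -1, 1, 7, 10, 0], [2, 0, -1, -6, 6, 2]]
2 blank 2206.6031028672082 [  0.4683  -0.2331   0.3379   0.187    0.2185 197.988   99.349  114.4871
 190.      66.9878  55.196  153.1098 100.       0.5549  90.    ]
2 drill 2073.8228731463837 [  0.4693  -0.2327   0.3354   0.6093   0.2195 198.127   90.4015 114.9624
 190.      56.4576  63.1301 161.3314 128.6466   0.5531  90.    ]
[[3, 1, -1, -5, -7, -2], [2, 1, -5, -25, -23, -8], [2, 0, -2, -27, -16, -2], [1, 0, 8, 0, 2, 11], [1, 0, 6, 6, 9, 17], [1, -1, 0, -3, 5, 6], [0, -2, -3, -11, -3, -4], [-1, -2, -4, -14, -7, -9], [-1, -3, -1, -9, -1, -3], [-2, -3, 2, 1, 10, 3], [-2, -3, -2, -6, 14, 9]]
[[3, 1, -1, -6, -8, -4], [2, 1, -5, -27, -26, -12], [2, 0, -2, -31, -21, -5], [1, 0, 9, -2, -1, 9], [1, 0, 8, 10, 8, 17], [1, -1, 2, 4, 6, 6], [0, -2, -2, -4, -1, -4], [-1, -2, -2, -6, -5, -9], [-1, -3, 0, -3, 0, -3], [-2, -2, 3, 2, 8, 3], [-2, -3, -2, -9, 10, 7]]
```

Run:
```python
from h import *
S=np.load("S.npy").clip(0,255).astype(np.uint8)[:,:,::-1]
c=lambda x,y,w,h,s:cv2.resize(S[y:y+h,x:x+w],None,fx=s,fy=s,interpolation=cv2.INTER_LANCZOS4)
a=np.hstack([c(300,122,32,44,8),c(338,126,32,44,8),c(355,150,32,44,8)])
b=np.hstack([c(270,146,32,30,8),c(320,156,32,30,8),c(270,146,32,30,8)*0])
cv2.imwrite("pics/pk.png",np.vstack([a,b]))
print(back("side",[[465/1.4-.3,338/1.4-.3]],0))
```

```text
[[ 0.4181 -0.0188  0.    ]]
```

View pics/pk.png

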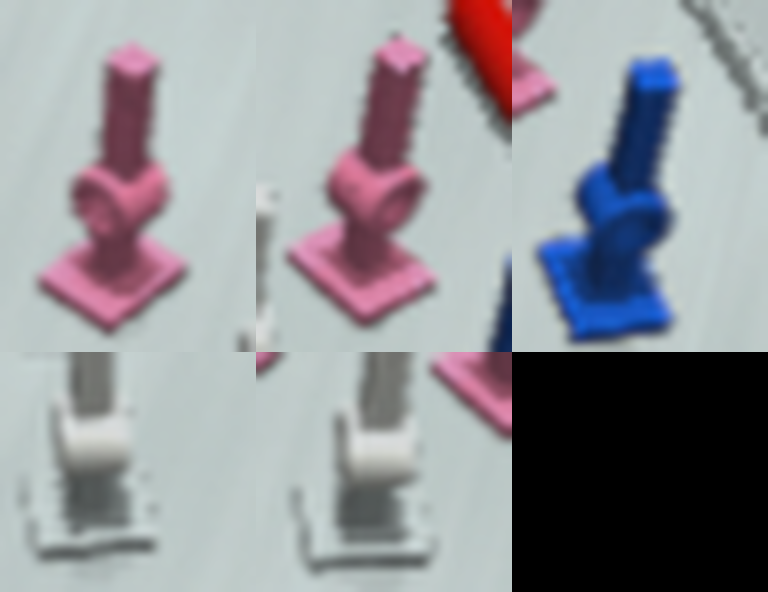

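Pictures: the pink and blue parts show drilled bosses whose bores look lighter inside than the end face. White 2's end face (side raw (330,167)) shows the same pattern: dark rim, lighter middle, dark rim. White 1's does not. White 2 is therefore most likely the carriage, and I'll check the bore right after a small lift. Pose is about (0.469, -0.233), yaw about 20°.

```bash
cat >> h.py <<'E'
from scipy.spatial.transform import Rotation as Ro
def need(p,psi):
    """rotvec deg (do first), then shift cm in rotated tool frame; psi=heading of tool x, deg"""
    s=r.state();c=np.cos(np.radians(psi));q=np.sin(np.radians(psi))
    Rt=np.array([[c,q,0],[q,-c,0],[0,0,-1.]]);Rc=Ro.from_quat(s["eef_rot"])
    x=Rc.apply([1,0,0]);print("t",s["time_s"],"pos",np.array(s["tool_pos"]),"psi",np.degrees(np.arctan2(x[1],x[0])),"F",np.array(s["contact_force"]),"M",np.array(s["ft_torque"]),"gap",s["finger_gap"],s["gripper_force"])
    print("rot",np.degrees((Rc.inv()*Ro.from_matrix(Rt)).as_rotvec()),"lin cm",100*Rt.T@(np.array(p)-s["tool_pos"]))
E
python3 -m crank '{"rot":[[0,0,-1],[0,0,-1],[0,0,0],[0,0,0],[0,0,0],[0,0,0],[0,0,0],[0,0,0],[0,0,0],[0,0,0],[0,0,0],[0,0,0],[0,0,0],[0,0,0],[0,0,0],[0,0,0]],"linear":[[0,0,0],[0,0,0],[-2.8,2,0],[-2.8,2,0],[-2.8,2,0],[-2.8,2,0],[-2.8,2,0],[-2.8,2,0],[-2.8,2,0],[-2.8,2,0],[-2.8,2,0],[-2.8,2,0],[-2.8,2,0],[-2.8,2,0],[-2.8,2,0],[0,0,0]],"grip":[0.2,0.2,0.2,0.2,0.2,0.2,0.2,0.2,0.2,0.2,0.2,0.2,0.2,0.2,0.2,0.2]}' 20
python3 -c "
from h import *
need([.4687,-.2333,.15],200)"
```

```text
time_s: 4.4
tool_pos: [0.4624, -0.2727, 0.2268]
eef_rot: [-0.173, 0.985, -0.0, 0.0]
contact_force: [-0.2, -0.2, -0.7]
finger_gap: 0.0527
gripper_force: 0.0
t 4.4 pos [ 0.4624 -0.2727  0.2268] psi -160.0193359626131 F [-0.2192 -0.1741 -0.6627] M [-0.0168  0.0209  0.024 ] gap 0.05273898492794278 0.0
rot [-0.0156  0.0541 -0.0193] lin cm [-1.9361  3.4888  7.6767]
```

Move above the stalk, then look from both cameras to check finger-to-stalk alignment.

```bash
python3 -m crank '{"rot":[[0,0,0],[0,0,0],[0,0,0],[0,0,0],[0,0,0]],"linear":[[-0.7,1.2,2],[-0.7,1.2,2],[-0.5,1.1,2],[0,0,1.6],[0,0,0]],"grip":[0.2,0.2,0.2,0.2,0.2]}'
python3 - <<'E'
from h import *
need([.4687,-.2333,.15],200)
A=avg("side",4);B=avg("top",4)
c=lambda I,x,y,w,h,s:cv2.resize(I[y:y+h,x:x+w].clip(0,255).astype(np.uint8)[:,:,::-1],None,fx=s,fy=s,interpolation=cv2.INTER_CUBIC)
cv2.imwrite("pics/app.png",np.hstack([c(A,294,110,80,100,5),c(B,340,215,80,100,5)]))
s=r.state();R=Ro.from_quat(s["eef_rot"])
for n in("side","top"): print(n,proj(n,[s["tool_pos"],np.array(s["tool_pos"])+R.apply([0,0,.05]),np.array(s["tool_pos"])+R.apply([0,.026,0]),np.array(s["tool_pos"])-R.apply([0,.026,0])]).round(1).tolist())
E
```

```text
time_s: 4.9
tool_pos: [0.4651, -0.2354, 0.1487]
eef_rot: [-0.172, 0.985, 0.001, -0.002]
contact_force: [-1.1, -0.0, 0.0]
finger_gap: 0.0525
gripper_force: 0.0
t 4.9 pos [ 0.4651 -0.2354  0.1487] psi -160.2041463953366 F [-1.0864 -0.0007  0.0438] M [0.0326 0.0249 0.0049] gap 0.052469416106921886 0.0
rot [ 0.1142 -0.1775 -0.2043] lin cm [-0.4152  0.0744 -0.1289]
side [[339.4, 138.3], [337.2, 152.0], [340.5, 145.3], [338.3, 131.5]]
top [[382.2, 265.4], [376.9, 265.1], [370.9, 269.3], [393.5, 261.5]]
```

View pics/app.png

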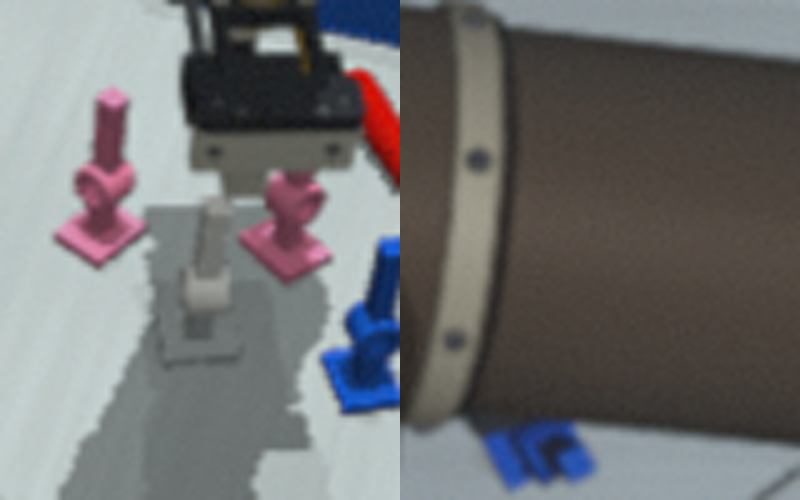

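Run:
```python
from h import *
A=avg("side",4);need([.4687,-.2333,.15],200)
for j in range(134,156): print(j,' '.join('%3d/%2d'%(A[j,i].mean(),(A[j,i,0]-A[j,i,1])) for i in range(331,358)))
s=r.state();R=Ro.from_quat(s["eef_rot"]);t=np.array(s["tool_pos"])
for y in(.026,.046):
  print(proj("side",[t+R.apply([x,y,z]) for x in(-.0095,.0095) for z in(0,-.03)]).round(1).tolist())
```

```text
t 5.5 pos [ 0.4666 -0.2358  0.1508] psi -160.25338986123762 F [-0.0488  0.5322  0.534 ] M [-0.0179  0.0099 -0.0061] gap 0.05250532609685557 0.0
rot [-0.0095  0.019  -0.2534] lin cm [-0.2844  0.1678  0.0775]
134  77/-3  47/ 0  38/-2  25/ 0  21/-6  23/-2  25/-4  24/-5  25/-4  28/-1  26/-1  24/ 0  28/ 1  26/ 0  25/-1  25/-1  26/ 0  26/ 0  23/-1  23/-4  27/-1  22/-4  26/ 0  24/-3  20/-3  26/-2  23/ 0
135 153/-9 106/-4  57/-1  35/ 0  31/-1  33/-1  30/-4  31/-4  29/ 0  32/ 1  32/-1  30/ 0  31/-3  27/-5  33/ 0  31/-2  29/-2  34/ 1  33/ 0  32/-2  34/ 0  34/-3  33/-1  33/-1  36/-2  34/ 1  33/-3
136 172/-8 117/-4  80/ 0  72/-1  66/ 0  62/ 0  60/ 1  60/-1  62/-1  63/-1  65/ 0  63/ 0  65/ 1  64/-1  66/-1  69/ 0  66/-2  69/ 0  71/-2  73/-1  73/ 0  73/-1  74/ 0  76/ 0  78/ 0  74/ 0  77/ 0
137 172/-10 107/-2  88/ 0  92/ 0  91/ 0  92/ 0  91/ 0  92/ 0  92/ 0  94/ 0  91/ 1  92/-1  92/-1  92/ 0  92/ 0  93/ 0  92/-1  91/ 0  92/ 0  95/ 1  95/ 0  93/ 1  94/ 0  94/ 0  94/ 0  94/ 0  94/ 0
138 171/-11 106/-3  92/ 1  93/ 0  94/-1  90/ 0  91/ 0  94/ 1  93/-1  95/ 0  94/ 0  97/ 0  96/ 0  95/ 1  95/-1  94/ 0  96
[... 2826 characters left out ...]
 126/-6 114/-6  95/ 0 106/ 0 117/ 0 117/-2 116/-1 120/-3 125/-5 125/-6 126/-7 124/-8 124/-8 124/-9 126/-6 126/ 9 113/30  83/42  73/40  79/45  85/49  88/55 105/63 101/60 115/34 155/ 4
154 127/-6 127/-7 116/-5  97/-1 101/-1 110/ 0 110/-1 110/-2 113/-3 121/-5 125/-8 127/-9 124/-9 125/-4 125/ 7 126/37 127/59 114/60  76/43  66/38  72/41  79/46  81/47  90/48 112/29 152/ 3 187/-10
155 127/-7 127/-7 111/-6  97/-1 108/-1 109/-2 108/ 0 109/ 0 112/-4 121/-7 126/-7 126/-3 128/10 124/38 123/60 129/69 144/73 142/64  80/44  71/40  71/42  73/43  79/42 110/28 161/10 189/-9 197/-12
[[336.9, 145.6], [338.2, 136.9], [344.2, 145.4], [345.7, 136.8]]
[[337.7, 151.1], [339.1, 142.5], [345.1, 150.9], [346.6, 142.3]]
```

```bash
python3 -m crank '{"rot":[[0,0,-0.2],[0,0,0],[0,0,0],[0,0,0],[0,0,0],[0,0,0],[0,0,0]],"linear":[[-0.3,0.1,1],[0,0.1,2],[0,0,2],[0,0,2],[0,0,1],[0,0,0],[0,0,0]],"grip":[0.2,0.2,0.2,0.2,0.2,0.2,0.2]}'
python3 -c "
from h import *
need([.4687,-.2333,.07],200)
print(proj('side',[[.4687,-.2333,.111]]))"
```

```text
time_s: 6.2
tool_pos: [0.469, -0.233, 0.0708]
eef_rot: [-0.173, 0.985, -0.0, -0.0]
contact_force: [0.4, -0.2, 0.4]
finger_gap: 0.0525
gripper_force: 0.0
t 6.2 pos [ 0.469  -0.233   0.0708] psi -160.03189641873587 F [ 0.4098 -0.2428  0.374 ] M [ 0.0145  0.0231 -0.0097] gap 0.05250928172994054 0.0
rot [-0.0092 -0.0108 -0.0319] lin cm [ 0.0388 -0.0216  0.0755]
[[336.7273 149.9233]]
```

```bash
python3 -m crank '{"rot":[[0,0,0],[0,0,0],[0,0,0],[0,0,0],[0,0,0],[0,0,0],[0,0,0],[0,0,0]],"linear":[[0,0,0],[0,0,0],[0,0,0],[0,0,0],[0,0,0],[0,0,0],[0,0,0],[0,0,0]],"grip":[-0.3,-0.6,-1,-1,-1,-1,-1,-1]}' 6
python3 -m crank '{"rot":[[0,0,0],[0,0,0],[0,0,0],[0,0,0],[0,0,0],[0,0,0],[0,0,0],[0,0,0]],"linear":[[0,0,0],[0,0,0],[0,0,-1],[0,0,-2],[0,0,-2],[0,0,-2],[0,0,-1],[0,0,0]],"grip":[-1,-1,-1,-1,-1,-1,-1,-1]}' 25
python3 -c "
from h import *
need([.4687,-.2333,.07],200)"
```

```text
time_s: 7.0
tool_pos: [0.4687, -0.2329, 0.0707]
eef_rot: [-0.173, 0.985, -0.0, 0.0]
contact_force: [-0.1, -0.3, 2.0]
finger_gap: 0.0138
gripper_force: 6.0
time_s: 7.8
tool_pos: [0.4694, -0.2329, 0.152]
eef_rot: [-0.173, 0.985, -0.0, 0.001]
contact_force: [0.6, 0.3, -2.5]
finger_gap: 0.0136
gripper_force: 25.0
t 7.8 pos [ 0.4694 -0.2329  0.152 ] psi -160.0474376434801 F [ 0.5827  0.3182 -2.5499] M [ 0.0165 -0.0788 -0.003 ] gap 0.013649333763304027 24.999704360961914
rot [-0.066   0.1403 -0.0475] lin cm [ 0.081  -0.0083  8.1971]
```

```bash
python3 -m crank '{"rot":[[0,0,-8],[0,0,-8],[0,0,-8],[0,0,-8],[0,0,-8],[0,0,-8],[0,0,-8],[0,0,0],[0,0,0]],"linear":[[0,0,-1],[0,0,-1],[0,0,-1],[0,0,0],[0,0,0],[0,0,0],[0,0,0],[0,0,0],[0,0,0]],"grip":[-1,-1,-1,-1,-1,-1,-1,-1,-1]}'
python3 - <<'E'
from h import *
need([.4687,-.2333,.07],-104);print(r.state()["joint_positions"])
A=avg("side",6);t=np.array(r.state()["tool_pos"]);u,v=proj("side",[t-[0,0,.026]])[0].astype(int)
cv2.imwrite("pics/bore.png",cv2.resize(A[v-25:v+25,u-30:u+30].clip(0,255).astype(np.uint8)[:,:,::-1],None,fx=8,fy=8,interpolation=cv2.INTER_CUBIC))
E
```

```text
time_s: 8.7
tool_pos: [0.4682, -0.2327, 0.1797]
eef_rot: [-0.614, 0.79, 0.001, -0.0]
contact_force: [-0.9, 0.4, -3.0]
finger_gap: 0.0138
gripper_force: 25.0
t 8.7 pos [ 0.4682 -0.2327  0.1797] psi -104.29969218552816 F [-0.9073  0.4019 -2.9826] M [-0.0103  0.0779  0.0154] gap 0.013844710717934606 24.99933958053589
rot [ 0.0848  0.0048 -0.2997] lin cm [ 0.0435 -0.0604 10.9672]
[-0.0859  0.147  -0.3875 -0.0004 -1.0378 -0.1634]
```

View pics/bore.png

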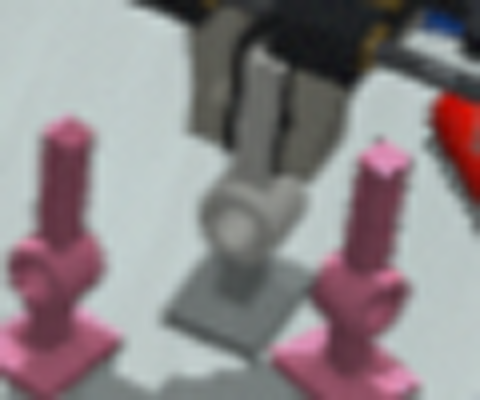

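The enlarged view shows a dark ring with a lighter bore at (235,228) in the boss, so white 2 is the drilled carriage. Next I'll fit the rail and measure the bore offset in the grip.

```bash
cat > rail.py <<'E'
from h import *
def path(p,s):
    """p: post x,y, heading a of rod from post, bend b (rad); s from post axis (m) -> points, heading"""
    x,y,a,b=p;s=np.atleast_1d(s);L=.07*b;P=[];Hd=[]
    for q in s:
        # bend towards -x of stand (clockwise seen along -y heading) 
        if q<.15: l=np.array([q,0]);h=0
        elif q<.15+L: f=(q-.15)/.07;l=np.array([.15+.07*np.sin(f),-.07*(1-np.cos(f))]);h=-f
        else: l=np.array([.15+.07*np.sin(b),-.07*(1-np.cos(b))])+(q-.15-L)*np.array([np.cos(b),-np.sin(b)]);h=-b
        c,d=np.cos(a),np.sin(a);P.append([x+c*l[0]-d*l[1],y+d*l[0]+c*l[1],.1]);Hd.append(a+h)
    return np.array(P),np.array(Hd)
E
python3 - <<'E'
from rail import *
cr=lambda p:np.array((170,170))+(np.array(p)+.5)/4-.5
cl=[(460,140),(540,160),(620,178),(670,205),(705,245),(722,300),(728,370),(732,440)]
q=back("top",np.array([cr((u-300,v)) for u,v in cl]),.1)
ss=np.linspace(0,.33,600)
def f(p):
    P,_=path(p,ss);d=np.linalg.norm(P[None,:,:2]-q[:,None,:2],axis=2).min(1)
    # signed not needed: end + post constraints
    e=path(p,[.15+.07*p[3]+.09])[0][0,:2]-[.4214,-.0131];return np.r_[d,e,(np.array(p[:2])-[.607,.1981])*.7]
b=min((least_squares(f,[.607,.198,a0,be],diff_step=1e-3) for a0 in(-1.8,-1.7,-1.75) for be in(1.15,1.22,1.3)),key=lambda z:z.cost)
print(b.x,np.degrees(b.x[2:]),1e3*b.fun);np.save("rail.npy",b.x)
P,H=path(b.x,[.062,.15,.15+.07*b.x[3],.15+.07*b.x[3]+.09]);print(P,np.degrees(H))
# side check: profile of rod across
for n,F in(("side","S.npy"),("top","Tp.npy")):
  I=np.load(F).mean(2).astype(np.float32)
  for s in(.09,.13,.17,.2,.24,.28,.31):
    P,H=path(b.x,[s]);nrm=np.array([-np.sin(H[0]),np.cos(H[0]),0]);o=np.arange(-14,15,2)
    uv=proj(n,P+o[:,None]/1e3*nrm).astype(np.float32);print(n,s,cv2.remap(I,uv[:,:1],uv[:,1:],cv2.INTER_CUBIC).ravel().astype(int))
# bore offset
s=r.state();R=Ro.from_quat(s["eef_rot"]);t=np.array(s["tool_pos"]);u,v=proj("side",[t-[0,0,.026]])[0].astype(int)
m=np.array([u-30,v-25])+(np.array([235,228])+.5)/8-.5
for e in(-.004,-.002,0,.002,.004):print(e,proj("side",[t+R.apply([e-.012,0,.0257])])[0]-m)
E
```

```text
[ 0.6073  0.1964 -1.7972  1.2473] [-102.9726   71.4641] [ 0.5168  0.6854  1.9637  1.2314  1.2276  0.2035  0.722   0.1443  1.2355
  0.6448  0.2182 -1.1916]
[[ 0.5934  0.136   0.1   ]
 [ 0.5736  0.0502  0.1   ]
 [ 0.5122 -0.0037  0.1   ]
 [ 0.4226 -0.0125  0.1   ]] [-102.9726 -102.9726 -174.4368 -174.4368]
side 0.09 [196 196 195 177 144 138 168 195 204 195 184 189 199 201 201]
side 0.13 [194 197 202 199 173 142 153 182 202 201 186 169 172 181 184]
side 0.17 [199 201 204 199 167 135 144 174 198 205 198 191 194 200 201]
side 0.2 [202 201 198 173 139 127 147 176 203 211 202 190 187 194 201]
side 0.24 [206 203 194 161 130 130 158 191 209 211 198 187 188 198 201]
side 0.28 [200 197 185 150 127 139 170 201 212 207 193 183 187 197 198]
side 0.31 [198 195 187 147 120 145 179 202 212 207 193 191 193 194 194]
top 0.09 [ 97  85  82  82  83  90 108 124 132 124 112 109 118 123 125]
top 0.13 [115 102  88  83  82  83  98 117 130 129 119 112 117 124 125]
top 0.17 [123 122 111  95  84  86 102 120 131 128 117 113 118 123 126]
top 0.2 [125 128 129 127 118 112 116 128 130 121 111 114 124 129 130]
top 0.24 [123 126 128 122 114 118 128 132 124 106  91  85  89 101 117]
top 0.28 [120 122 121 116 114 120 130 130 118 100  89  85  91 108 125]
top 0.31 [119 121 121 115 115 123 130 126 111  94  83  90 107 122 129]
-0.004 [-1.2449  0.4984]
-0.002 [-0.8859  0.0448]
0 [-0.5276 -0.408 ]
0.002 [-0.1699 -0.8601]
0.004 [ 0.1872 -1.3114]
```

```bash
python3 -m crank '{"rot":[[0,0,8],[0,0,8],[0,0,8],[0,0,8],[0,0,8],[0,0,8],[0,0,8],[0,0,8],[0,0,6],[0,0,0]],"linear":[[0,0,-1],[0,0,-1],[0,0,-0.5],[0,0,0],[0,0,0],[0,0,0],[0,0,0],[0,0,0],[0,0,0],[0,0,0]],"grip":[-1,-1,-1,-1,-1,-1,-1,-1,-1,-1]}'
python3 -c "
from h import *
need([.404,-.075,.2],-174.4)"
```

```text
time_s: 10.0
tool_pos: [0.4686, -0.2329, 0.2056]
eef_rot: [-0.051, 0.999, 0.0, 0.0]
contact_force: [-0.5, -0.3, -2.9]
finger_gap: 0.0138
gripper_force: 25.0
t 10.0 pos [ 0.4686 -0.2329  0.2056] psi -174.17503136822876 F [-0.5151 -0.2656 -2.8646] M [-0.0106 -0.0016 -0.0328] gap 0.013766960293375968 25.00112146139145
rot [0.0057 0.0016 0.225 ] lin cm [ 4.8921 16.3412  0.5551]
```

```bash
python3 -m crank '{"rot":[[0,0,0.2],[0,0,0],[0,0,0],[0,0,0],[0,0,0],[0,0,0],[0,0,0],[0,0,0],[0,0,0],[0,0,0],[0,0,0],[0,0,0],[0,0,0]],"linear":[[0.5,1.6,0],[0.6,2.1,0],[0.6,2.1,0],[0.6,2.1,0],[0.6,2.1,0],[0.6,2.1,0],[0.6,2.1,0.5],[0.6,2.1,1.5],[0.2,0,2],[0,0,2],[0,0,1.5],[0,0,0],[0,0,0]],"grip":[-1,-1,-1,-1,-1,-1,-1,-1,-1,-1,-1,-1,-1]}'
python3 -c "
from h import *
need([.404,-.0144,.1257],-174.4)"
```

```text
time_s: 11.3
tool_pos: [0.4038, -0.0757, 0.131]
eef_rot: [-0.051, 0.999, -0.0, 0.0]
contact_force: [0.3, 0.3, -1.9]
finger_gap: 0.0134
gripper_force: 25.0
t 11.3 pos [ 0.4038 -0.0757  0.131 ] psi -174.1424305222131 F [ 0.3377  0.2607 -1.937 ] M [-0.0209 -0.0855 -0.0195] gap 0.013442640722869579 24.999709725379944
rot [-0.0188 -0.0008  0.2576] lin cm [-0.6159  6.0957  0.5304]
```

```bash
python3 -m crank '{"rot":[[0,0,0.2],[0,0,0],[0,0,0],[0,0,0],[0,0,0],[0,0,0]],"linear":[[0,0,0.5],[-0.2,1.9,0],[-0.2,2,0],[-0.2,2,0],[0,0.2,0],[0,0,0]],"grip":[-1,-1,-1,-1,-1,-1]}'
python3 - <<'E'
from rail import *
need([.404,-.0144,.1257],-174.4);p=np.load("rail.npy")
s=r.state();R=Ro.from_quat(s["eef_rot"]);t=np.array(s["tool_pos"])
e=path(p,[.15+.07*p[3]+.09])[0];b=t+R.apply([0,0,.0257]);out=[]
for n,sc in(("side",8),("top",8)):
    I=avg(n,6);np.save(n+"_th.npy",I);u,v=proj(n,b)[0].astype(int);x0,y0=u-(22 if n=="side" else 24),v-38
    x0=max(x0,0)
    im=cv2.resize(I[y0:y0+60,x0:x0+49].clip(0,255).astype(np.uint8)[:,:,::-1],None,fx=8,fy=8,interpolation=cv2.INTER_CUBIC)
    for q,c in((b,(0,255,0)),(b+R.apply([-.012,0,0]),(0,255,255)),(e[0],(0,0,255)),(path(p,[.27])[0][0],(255,0,0))):
        w=(proj(n,q)[0]-[x0,y0]+.5)*8-.5;cv2.circle(im,tuple(int(round(z)) for z in w),2,c,-1)
    print(n,x0,y0);out.append(im)
cv2.imwrite("pics/th.png",np.hstack(out))
E
```

```text
time_s: 11.9
tool_pos: [0.404, -0.0139, 0.126]
eef_rot: [-0.049, 0.999, 0.0, 0.001]
contact_force: [-0.2, 0.2, -1.9]
finger_gap: 0.0136
gripper_force: 25.0
t 11.9 pos [ 0.404  -0.0139  0.126 ] psi -174.35661597533283 F [-0.2071  0.1506 -1.8567] M [-0.08    0.011  -0.0089] gap 0.013608729912003376 24.999820590019226
rot [0.0207 0.0608 0.0434] lin cm [ 0.0018 -0.0508  0.0305]
side 319 182
top 254 252
```

View pics/th.png

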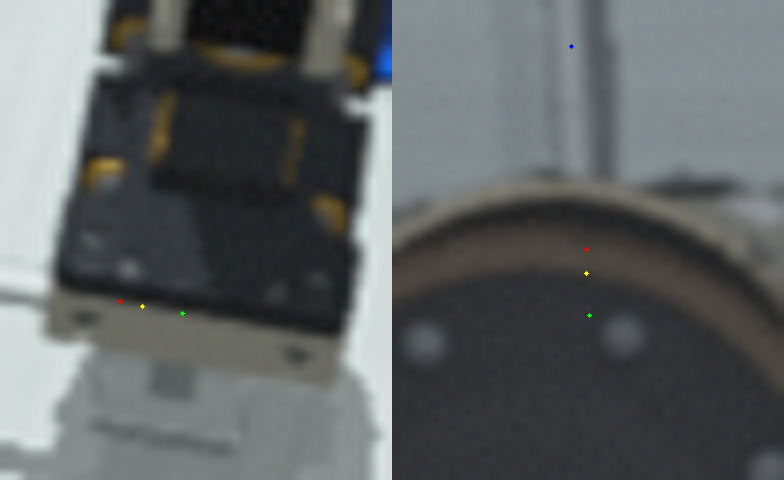

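The gripper hides the rod tip in both views; the rod is visible in the top view at (575,150), within about 1 mm of the model line. I'll thread by feel.

```bash
python3 -m crank '{"rot":[[0,0,0],[0,0,0],[0,0,0],[0,0,0],[0,0,0],[0,0,0],[0,0,0]],"linear":[[-0.2,0,0.03],[-0.2,0,0],[-0.2,0,0],[-0.2,0,0],[-0.1,0,0],[-0.1,0,0],[0,0,0]],"grip":[-1,-1,-1,-1,-1,-1,-1]}'
python3 -c "
from rail import *
need([.404,-.0144,.1257],-174.4)"
```

```text
time_s: 13.2
tool_pos: [0.4137, -0.0134, 0.1252]
eef_rot: [-0.048, 0.999, -0.0, -0.0]
contact_force: [0.2, -0.3, -1.8]
finger_gap: 0.014
gripper_force: 25.0
t 13.2 pos [ 0.4137 -0.0134  0.1252] psi -174.45211591184412 F [ 0.2379 -0.2827 -1.8065] M [-0.0514  0.0176  0.0105] gap 0.013976976976466281 24.999623000621796
rot [-0.0015 -0.0046 -0.0521] lin cm [ 0.9727 -0.0082 -0.0468]
```

```bash
python3 -m crank '{"rot":[[0,0,0],[0,0,0],[0,0,0],[0,0,0]],"linear":[[-0.15,0,0],[-0.15,0,0],[-0.1,0,0],[0,0,0]],"grip":[-1,-1,-1,-1]}'
python3 -m crank '{"rot":[[0,0,0],[0,0,0],[0,0,0],[0,0,0]],"linear":[[-0.15,0,0],[-0.15,0,0],[-0.1,0,0],[0,0,0]],"grip":[-1,-1,-1,-1]}'
python3 -c "
from rail import *
need([.404,-.0144,.1257],-174.4)"
```

```text
time_s: 13.6
tool_pos: [0.4177, -0.013, 0.1253]
eef_rot: [-0.048, 0.999, -0.0, 0.0]
contact_force: [-0.4, -0.3, -1.5]
finger_gap: 0.0139
gripper_force: 25.0
time_s: 14.0
tool_pos: [0.4217, -0.0126, 0.1253]
eef_rot: [-0.048, 0.999, -0.0, 0.0]
contact_force: [-0.0, 0.2, -1.3]
finger_gap: 0.0136
gripper_force: 25.0
t 14.0 pos [ 0.4217 -0.0126  0.1253] psi -174.45139493242752 F [-0.0042  0.1842 -1.337 ] M [ 0.0007 -0.0214  0.0362] gap 0.013587166361570579 24.999744594097137
rot [-0.0007  0.0025 -0.0514] lin cm [ 1.7822 -0.0086 -0.0448]
```

```bash
python3 -m crank '{"rot":[[0,0,0],[0,0,0],[0,0,0],[0,0,0],[0,0,0],[0,0,0]],"linear":[[-0.2,0,-0.03],[-0.3,0,0],[-0.3,0,0],[-0.3,0,0],[-0.2,0,0],[0,0,0]],"grip":[-1,-1,-1,-1,-1,-1]}'
python3 -m crank '{"rot":[[0,0,0],[0,0,0],[0,0,0],[0,0,0],[0,0,0],[0,0,0]],"linear":[[-0.3,0,0],[-0.3,0,0],[-0.3,0,0],[-0.3,0,0],[-0.3,0,0],[0,0,0]],"grip":[-1,-1,-1,-1,-1,-1]}'
python3 -c "
from rail import *
need([.404,-.0144,.1257],-174.4)"
```

```text
time_s: 14.6
tool_pos: [0.4348, -0.0113, 0.1255]
eef_rot: [-0.048, 0.999, -0.0, -0.0]
contact_force: [-0.6, -0.2, -2.0]
finger_gap: 0.0136
gripper_force: 25.0
time_s: 15.2
tool_pos: [0.4499, -0.0099, 0.1255]
eef_rot: [-0.048, 0.999, -0.0, 0.0]
contact_force: [-0.9, -0.0, -2.2]
finger_gap: 0.0137
gripper_force: 25.0
t 15.2 pos [ 0.4499 -0.0099  0.1255] psi -174.45034373589877 F [-0.8582 -0.037  -2.2162] M [-0.0142  0.0304 -0.0238] gap 0.013719423642491171 24.999693632125854
rot [-0.0051  0.0051 -0.0503] lin cm [ 4.6077 -0.0054 -0.0156]
```

```bash
for a in 1; do python3 -m crank '{"rot":[[0,0,0],[0,0,0],[0,0,0]],"linear":[[0,0.1,0],[0,0.05,0],[0,0,0]],"grip":[-1,-1,-1]}'; python3 -m crank '{"rot":[[0,0,0],[0,0,0],[0,0,0],[0,0,0]],"linear":[[0,-0.1,0],[0,-0.1,0],[0,-0.1,0],[0,0,0]],"grip":[-1,-1,-1,-1]}'; done
```

```text
time_s: 15.5
tool_pos: [0.4491, -0.0083, 0.1256]
eef_rot: [-0.048, 0.999, 0.0, -0.0]
contact_force: [0.4, -0.7, -2.4]
finger_gap: 0.0137
gripper_force: 25.0
time_s: 15.9
tool_pos: [0.4495, -0.011, 0.1256]
eef_rot: [-0.048, 0.999, 0.0, 0.0]
contact_force: [-1.5, 5.2, -1.4]
finger_gap: 0.0139
gripper_force: 25.0
```

```bash
python3 -m crank '{"rot":[[0,0,0],[0,0,0],[0,0,0],[0,0,0],[0,0,0],[0,0,0],[0,0,0],[0,0,0],[0,0,0],[0,0,0],[0,0,0],[0,0,0]],"linear":[[0,0.23,0],[-0.3,0,0],[-0.3,0,0],[-0.4,0,0],[-0.4,0,0],[-0.4,0,0],[-0.4,0,0],[-0.4,0,0],[-0.4,0,0],[-0.4,0,0],[-0.4,0,0],[0,0,0]],"grip":[-1,-1,-1,-1,-1,-1,-1,-1,-1,-1,-1,-1]}'
python3 -m crank '{"rot":[[0,0,0],[0,0,0],[0,0,0],[0,0,0]],"linear":[[0,-0.1,0],[0,-0.1,0],[0,0,0],[0,0,0]],"grip":[-1,-1,-1,-1]}'
python3 -m crank '{"rot":[[0,0,0],[0,0,0],[0,0,0],[0,0,0],[0,0,0]],"linear":[[0,0.1,0],[0,0.1,0],[0,0.1,0],[0,0.1,0],[0,0,0]],"grip":[-1,-1,-1,-1,-1]}'
```

```text
time_s: 17.1
tool_pos: [0.4877, -0.0053, 0.1255]
eef_rot: [-0.048, 0.999, -0.0, 0.0]
contact_force: [0.8, -0.1, -2.5]
finger_gap: 0.0141
gripper_force: 25.0
time_s: 17.5
tool_pos: [0.4872, -0.0075, 0.1256]
eef_rot: [-0.048, 0.999, 0.0, 0.0]
contact_force: [-0.5, 0.5, -1.9]
finger_gap: 0.0139
gripper_force: 25.0
time_s: 18.0
tool_pos: [0.487, -0.0042, 0.1256]
eef_rot: [-0.049, 0.999, -0.001, -0.0]
contact_force: [2.7, -5.7, -3.3]
finger_gap: 0.0142
gripper_force: 25.0
```

```bash
cat >> rail.py <<'E'
def trk(off=(0,0)):
    """lateral (tool y, mm) and heading (deg) of tool relative to modelled rod; positive lateral = tool is to +tool y of rod"""
    p=np.load("rail.npy");st=r.state();t=np.array(st["tool_pos"]);R=Ro.from_quat(st["eef_rot"])
    ss=np.linspace(.04,.34,6001);P,H=path(p,ss);i=np.argmin(np.linalg.norm(P[:,:2]-t[:2],axis=1))
    x=R.apply([1,0,0]);psi=np.degrees(np.arctan2(x[1],x[0]));h=np.degrees(H[i])
    ty=np.array([-x[1],x[0]]);ty=R.apply([0,1,0])[:2]
    print("t",st["time_s"],"s mm",1e3*ss[i].round(4),"lat",(1e3*(t[:2]-P[i,:2])@ty).round(2),"head err",round(psi-h,2),"z",1e3*t[2].round(4),"Ftool",R.inv().apply(st["contact_force"]).round(2),"M",R.inv().apply(st["ft_torque"]).round(3),"tilt",R.apply([0,0,1]).round(4),"gap",round(st["finger_gap"],4))
E
python3 -m crank '{"rot":[[0,0,0],[0,0,0],[0,0,0],[0,0,0],[0,0,0],[0,0,0],[0,0,0]],"linear":[[0,-0.26,0],[-0.3,0,0],[-0.3,0,0],[-0.4,0,0],[-0.4,0,0],[-0.3,0,0],[0,0,0]],"grip":[-1,-1,-1,-1,-1,-1,-1]}'
python3 -c "
from rail import *
trk()"
```

```text
time_s: 18.7
tool_pos: [0.5046, -0.0043, 0.1255]
eef_rot: [-0.048, 0.999, -0.0, 0.0]
contact_force: [-0.0, -0.3, -2.8]
finger_gap: 0.014
gripper_force: 25.0
t 18.7 s mm 244.9 lat 0.2 head err -0.01 z 125.5 Ftool [ 0.03 -0.26  2.84] M [-0.041  0.063  0.007] tilt [ 0.     -0.0001 -1.    ] gap 0.014
```

```bash
python3 -m crank '{"rot":[[0,0,-0.3],[0,0,-0.7],[0,0,-1],[0,0,-2],[0,0,-2],[0,0,-2],[0,0,-2],[0,0,0]],"linear":[[-0.25,0,0],[-0.25,0,0],[-0.25,0,0],[-0.24,0,0],[-0.24,0,0],[-0.24,0,0],[-0.24,0,0],[0,0,0]],"grip":[-1,-1,-1,-1,-1,-1,-1,-1]}'
python3 -c "
from rail import *
trk()"
```

```text
time_s: 19.5
tool_pos: [0.5214, -0.0018, 0.1255]
eef_rot: [-0.136, 0.991, -0.0, 0.0]
contact_force: [0.3, -0.1, -2.6]
finger_gap: 0.014
gripper_force: 25.0
t 19.5 s mm 227.89999999999998 lat 0.45 head err 2.36 z 125.5 Ftool [-0.24 -0.2   2.63] M [0.012 0.03  0.005] tilt [ 0.0001 -0.     -1.    ] gap 0.014
```

```bash
python3 -m crank '{"rot":[[0,0,-1.5],[0,0,-1.7],[0,0,-1.8],[0,0,-2],[0,0,-2],[0,0,-2],[0,0,0]],"linear":[[-0.24,-0.01,0],[-0.24,-0.01,0],[-0.24,-0.005,0],[-0.24,0,0],[-0.24,0,0],[-0.24,0,0],[0,0,0]],"grip":[-1,-1,-1,-1,-1,-1,-1]}'
python3 -c "
from rail import *
trk()"
```

```text
time_s: 20.2
tool_pos: [0.535, 0.0027, 0.1256]
eef_rot: [-0.23, 0.973, -0.0, 0.0]
contact_force: [0.9, -0.7, -3.2]
finger_gap: 0.0137
gripper_force: 25.0
t 20.2 s mm 213.5 lat 0.24 head err 1.56 z 125.6 Ftool [-0.48 -1.07  3.23] M [ 0.483 -0.158  0.052] tilt [ 0.0002 -0.0002 -1.    ] gap 0.0137
```

```bash
python3 -m crank '{"rot":[[0,0,0],[0,0,-1.5],[0,0,-1.8],[0,0,0]],"linear":[[0,-0.06,0],[-0.24,0,0],[-0.24,0,0],[0,0,0]],"grip":[-1,-1,-1,-1]}'
python3 -c "
from rail import *
trk()"
```

```text
time_s: 20.6
tool_pos: [0.5394, 0.0046, 0.1256]
eef_rot: [-0.258, 0.966, 0.0, 0.0]
contact_force: [0.6, -0.8, -1.5]
finger_gap: 0.0136
gripper_force: 25.0
t 20.6 s mm 208.7 lat -0.1 head err 0.9 z 125.6 Ftool [-0.15 -0.96  1.53] M [-0.105  0.108 -0.032] tilt [ 0.0002  0.0001 -1.    ] gap 0.0136
```

```bash
python3 -m crank '{"rot":[[0,0,-1.8],[0,0,-2],[0,0,-2],[0,0,-2],[0,0,0]],"linear":[[-0.24,0,0],[-0.24,0,0],[-0.24,0,0],[-0.24,0,0],[0,0,0]],"grip":[-1,-1,-1,-1,-1]}'
python3 -c "
from rail import *
trk()"
```

```text
time_s: 21.1
tool_pos: [0.5475, 0.0096, 0.1256]
eef_rot: [-0.323, 0.946, -0.0, 0.0]
contact_force: [1.2, -0.7, -2.6]
finger_gap: 0.0139
gripper_force: 25.0
t 21.1 s mm 199.2 lat -0.3 head err 0.9 z 125.6 Ftool [-0.55 -1.32  2.58] M [ 0.586 -0.169  0.076] tilt [ 0.0003 -0.0001 -1.    ] gap 0.0139
```

```bash
python3 -m crank '{"rot":[[0,0,0],[0,0,0]],"linear":[[0,-0.07,0],[0,0,0]],"grip":[-1,-1]}'
python3 -c "
from rail import *
trk()"
python3 -m crank '{"rot":[[0,0,-2],[0,0,-2],[0,0,-2],[0,0,0]],"linear":[[-0.24,0,0],[-0.24,0,0],[-0.24,0,0],[0,0,0]],"grip":[-1,-1,-1,-1]}'
python3 -c "
from rail import *
trk()"
```

```text
time_s: 21.3
tool_pos: [0.5475, 0.0091, 0.1255]
eef_rot: [-0.322, 0.947, 0.0, -0.0]
contact_force: [-0.2, 0.0, -2.8]
finger_gap: 0.0139
gripper_force: 25.0
t 21.3 s mm 199.5 lat -0.74 head err 1.08 z 125.5 Ftool [0.15 0.13 2.78] M [-0.011 -0.007  0.033] tilt [-0.0002  0.0001 -1.    ] gap 0.0139
time_s: 21.7
tool_pos: [0.5532, 0.0138, 0.1255]
eef_rot: [-0.372, 0.928, 0.0, 0.0]
contact_force: [-0.7, -0.9, -1.6]
finger_gap: 0.0138
gripper_force: 25.0
t 21.7 s mm 192.20000000000002 lat -0.73 head err 1.12 z 125.5 Ftool [ 1.07 -0.17  1.6 ] M [-0.028 -0.003  0.024] tilt [ 0.      0.0001 -1.    ] gap 0.0138
```

```bash
python3 -m crank '{"rot":[[0,0,-2],[0,0,-2],[0,0,-2],[0,0,-2],[0,0,-2],[0,0,0]],"linear":[[-0.24,-0.01,0],[-0.24,-0.01,0],[-0.24,-0.01,0],[-0.24,0,0],[-0.24,0,0],[0,0,0]],"grip":[-1,-1,-1,-1,-1,-1]}'
python3 -c "
from rail import *
trk()"
```

```text
time_s: 22.3
tool_pos: [0.5615, 0.0224, 0.1255]
eef_rot: [-0.451, 0.893, 0.0, 0.0]
contact_force: [0.6, 0.7, -1.5]
finger_gap: 0.0137
gripper_force: 25.0
t 22.3 s mm 180.4 lat -1.0 head err 1.42 z 125.5 Ftool [-0.98 -0.08  1.53] M [ 0.142 -0.078  0.02 ] tilt [ 0.      0.0001 -1.    ] gap 0.0137
```

```bash
python3 -m crank '{"rot":[[0,0,-2],[0,0,-2],[0,0,-2],[0,0,-2],[0,0,-2],[0,0,0]],"linear":[[-0.24,-0.01,0],[-0.24,-0.01,0],[-0.24,0,0],[-0.24,0,0],[-0.24,0,0],[0,0,0]],"grip":[-1,-1,-1,-1,-1,-1]}'
python3 -c "
from rail import *
trk()"
```

```text
time_s: 22.9
tool_pos: [0.5683, 0.0324, 0.1257]
eef_rot: [-0.527, 0.85, -0.0, 0.0]
contact_force: [1.1, -0.1, -2.4]
finger_gap: 0.0142
gripper_force: 25.0
t 22.9 s mm 168.5 lat -1.24 head err 1.66 z 125.7 Ftool [-0.41 -1.    2.42] M [ 0.403 -0.22   0.007] tilt [ 0.0005  0.0001 -1.    ] gap 0.0142
```

```bash
python3 -m crank '{"rot":[[0,0,0],[0,0,-1.8],[0,0,-1.8],[0,0,-1.8],[0,0,-1.8],[0,0,0]],"linear":[[0,-0.05,0],[-0.24,-0.01,0],[-0.24,-0.01,0],[-0.24,0,0],[-0.24,0,0],[0,0,0]],"grip":[-1,-1,-1,-1,-1,-1]}'
python3 -c "
from rail import *
trk()"
```

```text
time_s: 23.5
tool_pos: [0.5727, 0.0412, 0.1255]
eef_rot: [-0.58, 0.814, 0.0, 0.0]
contact_force: [0.4, 0.5, -1.7]
finger_gap: 0.0138
gripper_force: 25.0
t 23.5 s mm 158.9 lat -1.66 head err 1.17 z 125.5 Ftool [-0.63 -0.18  1.69] M [-0.095 -0.056  0.014] tilt [-0.  0. -1.] gap 0.0138
```

```bash
python3 -m crank '{"rot":[[0,0,-1.8],[0,0,-1.8],[0,0,-1.3],[0,0,-0.8],[0,0,-0.4],[0,0,0]],"linear":[[-0.24,-0.01,0],[-0.24,0,0],[-0.24,0,0],[-0.24,0,0],[-0.24,0,0],[0,0,0]],"grip":[-1,-1,-1,-1,-1,-1]}'
python3 -c "
from rail import *
trk()"
```

```text
time_s: 24.1
tool_pos: [0.576, 0.0526, 0.1255]
eef_rot: [-0.622, 0.783, -0.0, 0.0]
contact_force: [0.3, -0.0, -3.5]
finger_gap: 0.0137
gripper_force: 25.0
t 24.1 s mm 147.2 lat -1.81 head err -0.05 z 125.5 Ftool [-0.02 -0.26  3.49] M [-0.056 -0.022  0.008] tilt [ 0.0001  0.     -1.    ] gap 0.0137
```

```bash
python3 -m crank '{"rot":[[0,0,0],[0,0,0],[0,0,0],[0,0,0],[0,0,0],[0,0,0]],"linear":[[-0.3,0,0],[-0.3,0,0],[-0.3,0,0],[-0.3,0,0],[-0.3,0,0],[0,0,0]],"grip":[-1,-1,-1,-1,-1,-1]}'
python3 -c "
from rail import *
trk()"
python3 -m crank '{"rot":[[0,0,0],[0,0,0],[0,0,0],[0,0,0],[0,0,0],[0,0,0]],"linear":[[-0.3,0,0],[-0.3,0,0],[-0.3,0,0],[-0.3,0,0],[-0.3,0,0],[0,0,0]],"grip":[-1,-1,-1,-1,-1,-1]}'
python3 -c "
from rail import *
trk()"
```

```text
time_s: 24.7
tool_pos: [0.5795, 0.0673, 0.1256]
eef_rot: [-0.622, 0.783, -0.0, 0.0]
contact_force: [-0.2, 0.3, -0.7]
finger_gap: 0.0137
gripper_force: 25.0
t 24.7 s mm 132.0 lat -1.82 head err -0.06 z 125.6 Ftool [-0.27  0.22  0.67] M [-0.04   0.019  0.01 ] tilt [ 0.0001  0.     -1.    ] gap 0.0137
time_s: 25.3
tool_pos: [0.5828, 0.082, 0.1255]
eef_rot: [-0.622, 0.783, -0.0, 0.0]
contact_force: [0.1, 0.6, -2.1]
finger_gap: 0.0142
gripper_force: 25.0
t 25.3 s mm 117.0 lat -1.84 head err -0.06 z 125.5 Ftool [-0.62 -0.01  2.12] M [-0.03   0.039 -0.025] tilt [ 0.0001  0.0001 -1.    ] gap 0.0142
```

```bash
python3 -m crank '{"rot":[[0,0,0],[0,0,0],[0,0,0]],"linear":[[0,0.08,0],[0,0.07,0],[0,0,0]],"grip":[-1,-1,-1]}' >/dev/null
python3 -c "
from rail import *
trk()"
python3 -m crank '{"rot":[[0,0,0],[0,0,0],[0,0,0],[0,0,0]],"linear":[[0,-0.1,0],[0,-0.1,0],[0,-0.1,0],[0,0,0]],"grip":[-1,-1,-1,-1]}' >/dev/null
python3 -c "
from rail import *
trk()"
```

```text
t 25.6 s mm 117.4 lat -0.78 head err -0.07 z 125.8 Ftool [ 0.09 -3.39  2.38] M [ 1.047 -0.072  0.012] tilt [ 0.0011  0.0002 -1.    ] gap 0.0137
t 26.0 s mm 117.6 lat -3.28 head err -0.09 z 125.5 Ftool [-0.69 -0.19  2.34] M [-0.013 -0.011  0.037] tilt [-0.0004 -0.0001 -1.    ] gap 0.0135
```

```bash
python3 -m crank '{"rot":[[0,0,0],[0,0,0],[0,0,0],[0,0,0],[0,0,0],[0,0,0],[0,0,0],[0,0,0],[0,0,0],[0,0,0],[0,0,0],[0,0,0],[0,0,0]],"linear":[[0,0.08,0],[-0.3,0,0],[-0.3,0,0],[-0.3,0,0],[-0.3,0,0],[-0.3,0,0],[-0.3,0,0],[-0.3,0,0],[-0.3,0,0],[-0.3,0,0],[-0.3,0,0],[-0.3,0,0],[0,0,0]],"grip":[-1,-1,-1,-1,-1,-1,-1,-1,-1,-1,-1,-1,-1]}' >/dev/null
python3 -c "
from rail import *
trk()"
python3 -m crank '{"rot":[[0,0,0],[0,0,0],[0,0,0],[0,0,0],[0,0,0],[0,0,0]],"linear":[[-0.2,0,0],[-0.2,0,0],[-0.2,0,0],[-0.2,0,0],[-0.2,0,0],[0,0,0]],"grip":[-1,-1,-1,-1,-1,-1]}' >/dev/null
python3 -c "
from rail import *
trk()"
```

```text
t 27.3 s mm 84.1 lat -2.58 head err -0.06 z 125.5 Ftool [-0.16 -0.18  2.3 ] M [-0.096 -0.063 -0.001] tilt [ 0.0001  0.0001 -1.    ] gap 0.0143
t 27.9 s mm 74.2 lat -2.59 head err -0.07 z 125.6 Ftool [-0.5   0.25  2.35] M [-0.091 -0.001  0.007] tilt [ 0.0001  0.0001 -1.    ] gap 0.0135
```

```bash
python3 -m crank '{"rot":[[0,0,0],[0,0,0],[0,0,0],[0,0,0],[0,0,0],[0,0,0],[0,0,0],[0,0,0],[0,0,0]],"linear":[[-0.1,0,0],[-0.1,0,0],[-0.1,0,0],[-0.1,0,0],[-0.1,0,0],[-0.1,0,0],[-0.1,0,0],[-0.1,0,0],[0,0,0]],"grip":[-1,-1,-1,-1,-1,-1,-1,-1,-1]}' >/dev/null
python3 -c "
from rail import *
trk()"
python3 -m crank '{"rot":[[0,0,0],[0,0,0],[0,0,0]],"linear":[[-0.1,0,0],[-0.1,0,0],[0,0,0]],"grip":[-1,-1,-1]}' >/dev/null
python3 -c "
from rail import *
trk()"
```

```text
t 28.8 s mm 66.3 lat -2.59 head err -0.07 z 125.6 Ftool [-0.73  0.48  1.38] M [-0.098 -0.052  0.001] tilt [ 0.0001  0.     -1.    ] gap 0.0136
t 29.1 s mm 64.3 lat -2.59 head err -0.07 z 125.6 Ftool [ 1.18 -0.41  2.01] M [-0.063 -0.027  0.009] tilt [ 0.0001  0.     -1.    ] gap 0.0141
```

```bash
python3 -m crank '{"rot":[[0,0,0],[0,0,0],[0,0,0]],"linear":[[-0.1,0,0],[-0.05,0,0],[0,0,0]],"grip":[-1,-1,-1]}' >/dev/null
python3 -c "
from rail import *
trk()"
python3 -m crank '{"rot":[[0,0,0],[0,0,0]],"linear":[[-0.1,0,0],[0,0,0]],"grip":[-1,-1]}' >/dev/null
python3 -c "
from rail import *
trk()"
```

```text
t 29.4 s mm 62.9 lat -2.59 head err -0.08 z 125.6 Ftool [-0.45  0.42  1.83] M [-0.057  0.013  0.024] tilt [ 0. -0. -1.] gap 0.0138
t 29.6 s mm 61.800000000000004 lat -2.6 head err -0.07 z 125.6 Ftool [ 0.37 -0.56  2.43] M [-0.057 -0.017 -0.005] tilt [ 0.  0. -1.] gap 0.0137
```

```bash
python3 -m crank '{"rot":[[0,0,0],[0,0,0],[0,0,0]],"linear":[[-0.05,0,0],[-0.05,0,0],[0,0,0]],"grip":[-1,-1,-1]}' >/dev/null
python3 -c "
from rail import *
trk()"
python3 -m crank '{"rot":[[0,0,0],[0,0,0]],"linear":[[-0.07,0,0],[0,0,0]],"grip":[-1,-1]}' >/dev/null
python3 -c "
from rail import *
trk()"
```

```text
t 29.9 s mm 61.0 lat -2.58 head err -0.07 z 125.6 Ftool [0.85 0.39 1.98] M [-0.025  0.155 -0.033] tilt [-0.0001 -0.0002 -1.    ] gap 0.0139
t 30.1 s mm 60.8 lat -2.56 head err -0.08 z 125.6 Ftool [ 3.55 -0.72  1.42] M [0.216 1.362 0.028] tilt [-0.0004 -0.0009 -1.    ] gap 0.0138
```

```bash
python3 -m crank '{"rot":[[0,0,0],[0,0,0]],"linear":[[-0.04,0,0],[0,0,0]],"grip":[-1,-1]}' >/dev/null
python3 -c "
from rail import *
trk()"
python3 -m crank '{"rot":[[0,0,0],[0,0,0],[0,0,0],[0,0,0]],"linear":[[0,0,0.06],[0,0,0.06],[0,0,0.05],[0,0,0]],"grip":[-1,-1,-1,-1]}' >/dev/null
python3 -c "
from rail import *
trk()"
```

```text
t 30.3 s mm 60.8 lat -2.53 head err -0.08 z 125.6 Ftool [ 5.2  -0.64  0.16] M [ 0.376  2.101 -0.042] tilt [-0.0007 -0.0013 -1.    ] gap 0.0143
t 30.7 s mm 60.8 lat -2.42 head err -0.07 z 124.5 Ftool [ 5.02  0.91 -4.4 ] M [-0.619  2.192 -0.076] tilt [-0.0006 -0.0012 -1.    ] gap 0.0138
```

```bash
python3 -m crank '{"rot":[[0,0,0],[0,0,0],[0,0,0],[0,0,0],[0,0,0],[0,0,0],[0,0,0],[0,0,0],[0,0,0],[0,0,0]],"linear":[[0.03,0,-0.05],[0,0,0],[0,0,0],[0,0,0],[0,0,0],[0,0,0],[0,0,0],[0,0,0],[0,0,0],[0,0,0]],"grip":[-1,-1,-0.65,-0.6,-0.5,-0.4,-0.3,-0.2,-0.1,0]}' 6
python3 -c "
from rail import *
trk()"
```

```text
time_s: 31.7
tool_pos: [0.5963, 0.1372, 0.1244]
eef_rot: [-0.622, 0.783, 0.0, 0.0]
contact_force: [-0.7, 0.9, 0.1]
finger_gap: 0.0419
gripper_force: 0.0
t 31.7 s mm 60.1 lat -2.57 head err -0.08 z 124.39999999999999 Ftool [-0.72  0.9  -0.07] M [-0.08   0.002  0.046] tilt [-0.  0. -1.] gap 0.0419
```

```bash
python3 -m crank '{"rot":[[0,0,0],[0,0,0],[0,0,0],[0,0,0],[0,0,0],[0,0,0],[0,0,0],[0,0,0],[0,0,0],[0,0,0],[0,0,0],[0,0,0],[0,0,0],[0,0,0],[0,0,0],[0,0,0],[0,0,0]],"linear":[[0,0,-0.5],[0,0,-1],[0,0,-1.5],[0,0,-2],[0,0,-2],[0,0,-2],[0,0,-2],[0,0,-2],[2,0,0],[3,0,0],[3,0,0],[3,0,0],[3,0,0],[3,0,0],[3,0,0],[3,0,0],[0,0,0]],"grip":[0,0,0,0,0,0,0,0,0,0,0,0,0,0,0,0,0]}'
python3 - <<'E'
from rail import *
out=[]
for n in("side","top"):
    I=avg(n,5);u,v=proj(n,[[.596,.137,.1]])[0].astype(int)
    out.append(cv2.resize(I[v-35:v+40,u-25:u+25].clip(0,255).astype(np.uint8)[:,:,::-1],None,fx=8,fy=8,interpolation=cv2.INTER_CUBIC))
cv2.imwrite("pics/end.png",np.hstack(out)[:600])
E
```

```text
time_s: 33.4
tool_pos: [0.543, -0.0898, 0.2548]
eef_rot: [-0.621, 0.784, -0.0, -0.0]
contact_force: [-0.5, 0.3, 0.8]
finger_gap: 0.0436
gripper_force: 0.0
```

View pics/end.png

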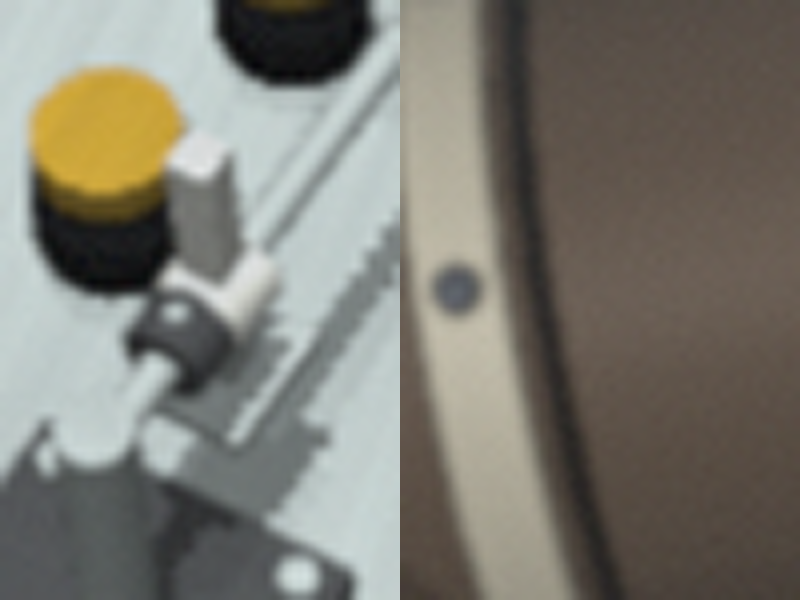

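The side view shows the carriage upright on the rod, stalk at (205,190), with its boss flush against the dark collar at (180,340). The gripper is clear of it, so I'm handing in.

```bash
python3 -c "
from station import r
print(r.job_done())"
```

```text
the job is handed in; nothing more can be done
None
```

The drilled carriage was threaded onto the rail, slid round the bend with contact forces of at most about 6 N, seated against the stop collar and released stalk up, and the job was handed in at about 34 s of the 72 s allowed.

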